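# Eject a cell from the tester and stop it with the other finger

## Robot

A 6-joint arm with a two-finger parallel gripper is mounted at the origin on the work surface. World frame = base frame: x ahead of the robot, y to its left, z up, the work surface at z = 0. Lengths are in m, angles in rad, forces in N, time in s.
With the tool pointing down it reaches from about 0.3 to 0.875 m from the base axis. Payload 6.4 kg.
Tool frame: the origin (TCP) lies at the very end of the fingers, on their centre line; the grasp point (between the pads) lies 19 mm behind it; z points along the fingers, y is the line along which they close (so a half turn about z gives the same grasp; the last joint's range is limited). The gripper opens to 85 mm and grips with 20 to 120 N. Pads are 22 mm wide; open, the fingers measure 114 mm over their backs; the gripper's body (76 mm by 85 mm) begins 54 mm behind the grasp point. The pads swing forward as they close: fully open they stand 13 mm farther back than shut.
Start: joints at [-1.388, 0.181, 1.607, -0, 1.354, -0.206], TCP at [0.218, -0.532, 0.231] pointing down, gripper open.
Joint ranges: [-2.99, 2.99], [-0.89, 2.07], [0.3, 2.58], [-1.14, 4.28], [0, 2.63], [-3.12, 3.12]. Speed limits (rad/s): [2.57, 2.57, 3.01, 3.14, 3.14, 3.14].

## Interface

Orientations are given as a unit quaternion [w, x, y, z].
In Python, from bench import * gives the robot as it stands. The module is installed in compiled form; this text tells all that it offers.
- The arm moves only by the tool arm_command, never from a script. Its arguments are lists of equal length, an entry for each row: "dp": the shift along the tool's x, y, z in units of 0.25 m (1.0 is 0.25 m), a list of three; "turn": the turn, a rotation vector about the tool's x, y, z in units of 30 degrees (1.0 is 30 degrees), a list of three; "jaw": the opening, from 0 (shut) to 1 (fully open). A call has 1 to 5 rows; each row is the pose to reach, as a shift and turn from the pose commanded when the call began, along the tool's axes at that moment; what a row does not reach only later rows make up. A row lasts 1/8 s, in which the tool goes at most 62.5 mm and 10.7 degrees, less where a joint would pass 70% of its speed; a pose out of reach is approached as far as the arm can. A call with a number of a shift or a turn outside -1 to 1 is refused whole. A call with a gripper value outside its range is refused whole. The fingers move at their own pace and stop on an object; the grip force is fixed at half the most. Time passes only in rows, so rows that repeat a pose let the fingers close. It gives the time, the measured TCP pose, the force, the opening and the grip force at its end, in the units of the state.
- get_obs(): the state, without advancing time (a new reading comes with each control period).
- camera(name): name is "scene" or "top"; returns the picture (384x512x3 uint8, blue, green, red); there is no depth.
- get_calibration(name): a dict with "camera_matrix" (3x3 intrinsics, pixels), "k1" (the pictures are not rectified: a ray, as slopes to the right and down, at radius r is drawn at 1 + k1 r^2 times it, then the intrinsics apply), "R" (3x3) and "t" (3): a world point X has camera coordinates R X + t. Camera axes: x right, y down, z forward; pixel columns grow to the right and rows downward; lengths in m; the calibration is good to about 2 mm. A picture is of the moment at which its call begins. get_calibration takes no time and is no camera call.
- hand_in(): hands the job in; it is judged then, once.
The state is a dict: "time_s": time; "q": joint angles; "dq": joint speeds; "joint_efforts": joint torques, N m; "eef_pos": TCP position; "eef_rot": TCP orientation; "wrist_force": force on the tool from outside, world axes, zero at the start; "torque": the same for the moment, N m; "opening": opening from 0.0 (shut) to 1.0 (fully open); "grasp_force": force on a finger pad.
Only numpy, scipy, OpenCV 4.12 (cv2) and the standard library are available. Lean on these libraries where they do the work, as an engineer would, in place of code of your own. Each camera call takes 0.05 s, during which the arm holds its last target. There are 200 camera calls.

## Task

Press the orange eject key of the cell tester with one fingertip while the gripper's other finger stands in the chute, so that the orange cell pops over its gate and is stopped by that finger before it rolls off the chute's open end. Finish while holding it like that: the cell clear of the gate, lying still across the chute and leaning against the finger, never pinched or lifted. Leave the blue tester and everything else on the bench alone.

Things in the scene. Friction and masses are not known exactly. Their poses are not given: they have to be found in the camera images.
- tester_orange: cell tester with orange key and orange cell: white stand fixed to the bench, 94 mm wide (y), x from -105 to 68 mm. Origin on the bench under the middle of the cell's pocket; x points uphill from cell to key, z up. Along x (mm): key 18 to 50 (housing round it 41 high), spring pusher 9 to 14 (up to 66 high), cell -12 to 9, gate -14 to -10, then bare chute to -103
- chute_orange: its aluminium chute, fixed, sloping 0.175 rad down towards -x. Origin on the surface in the middle of the pocket, 46 mm above the tester's origin; x uphill along the slope, y across, z normal to it. The surface runs from x = 17 to -103 mm between 5 mm curbs at y = +-38 to 43 mm, 7 mm high (14 mm beside the pocket). It has no stop at the low end: a cell drops off there
- gate_orange (a point): middle of the top edge of the steel gate that keeps the cell in its pocket: 50 mm wide (y), 3 mm thick, 9 mm above the chute surface, 12 mm downhill of the pocket's middle. It is one piece with the key and sinks as far as the key is pressed
- cell_orange: loose orange cell, 21 mm in diameter, 70 mm long, about 70 g, lying across the chute between pusher and gate. Origin at its centre (56 mm above the bench at the start); y is its long axis. With the key 6 to 8 mm down the pusher (1 N, 12 mm stroke) kicks it over the sinking gate; it rolls down the chute at 0.2 m/s or more, off the end within about half a second
- key_orange (a joint): how far the orange eject key is pressed, in m: 0 up, 0.010 fully down. It moves straight down, is sprung (about 2 N to start, 5.6 N fully down) and comes back up when released
- key_orange_top (a point): middle of the flat top of the orange key, 32 mm (x) by 40 mm (y); when up it is 55 mm above the bench and 34 mm from the tester's origin along its +x
- tester_blue: a second tester of the same build with blue key and blue cell; origin and axes as for the orange one. To be left alone
- cell_blue: the blue cell in the blue tester, same size; origin at its centre
- key_blue (a joint): how far the blue key is pressed, in m: 0 up, 0.010 fully down
- earphone_case: black open earphone case, 55 x 65 mm, about 60 mm tall with its raised lid; origin under its centre
- solder_spool: red solder spool, 60 mm across, 46 mm tall; origin under its centre
- screwdriver: screwdriver lying on the bench; origin near its middle, underside
- mug: blue mug, 80 mm across, 90 mm tall; origin under its centre
- spare_cell: green spare cell standing on end, 21 mm across, 70 mm tall; origin under its centre
- test_speaker: light wooden speaker box, 110 x 120 x 110 mm; origin under its centre
- flux_bottle: small amber bottle, 44 mm across, 85 mm tall; origin under its centre
Mind the look-alikes: they are no part of the job. Of the things like the cell_orange, leave any that is black; of the rest the smaller one is meant.

How it is judged:
By the outcome, as a careful person would: the job done as asked, in the order asked, and still so for the second after the job is handed in, while the arm keeps its last pose, push and grip.
It also fails if it takes over 32 s, if anything falls off the work surface, if the arm or the gripper's body presses on something with over 40 N, if the wrist force passes 120 N, or if a joint passes its speed limit or range.

## Working session

There is one attempt and no reset: what is moved stays moved. The work goes in short steps, Python scripts to look and compute and a tool call to move; the robot and the scene stay as the last step left them, time stands still between calls to the robot, and variables do not carry over. Pictures are saved under pics/ and viewed, at most 10 in all, crops included, and the job is handed in when it is done.

Besides the shell and the picture viewer there is one more tool, called after "Emit:" by a JSON object that holds its "method" and its "body". arm_command: Moves the arm, as the interface text tells. Its arguments: {"type":"object","properties":{"dp":{"type":"array"},"turn":{"type":"array"},"jaw":{"type":"array"}},"required":["dp","turn","jaw"]}

```bash
mkdir -p pics
python3 - <<'E'
from bench import *
import cv2
for n in("scene","top"):
    im=camera(n); cv2.imwrite(f"pics/{n}0.png",im)
    c=get_calibration(n); print(n,c)
o=get_obs(); print(o)
E
```

```text
scene {'camera_matrix': array([[443.58709791,   0.        , 257.68915816],
       [  0.        , 443.58709791, 186.63801891],
       [  0.        ,   0.        ,   1.        ]]), 'k1': -0.03063551925532788, 'R': array([[ 0.67616087,  0.73673689, -0.00502283],
       [ 0.60639633, -0.5603833 , -0.56414009],
       [-0.41843753,  0.37840363, -0.82566381]]), 't': array([-0.38947373, -0.30628837,  1.56106428])}
top {'camera_matrix': array([[377.54508531,   0.        , 254.10078003],
       [  0.        , 377.54508531, 189.12931422],
       [  0.        ,   0.        ,   1.        ]]), 'k1': -0.10382785678254525, 'R': array([[ 0.0155853 , -0.9998641 ,  0.00537352],
       [-0.99673237, -0.01596203, -0.07918204],
       [ 0.07925706, -0.00412189, -0.99684569]]), 't': array([0.02226018, 0.5787015 , 1.34861223])}
{'time_s': 0.1, 'q': array([-1.38829188e+00,  1.81465655e-01,  1.60793952e+00,  1.85240076e-05,
        1.35384232e+00, -2.06289452e-01]), 'dq': array([ 0.00113972, -0.00202497, -0.00237349,  0.00047038,  0.00166721,
        0.0003541 ]), 'joint_efforts': array([-4.69721035e-04, -4.45882702e+01, -3.52239490e+01, -4.01736488e-04,
        4.13855552e-03, -4.07363086e-05]), 'eef_pos': array([ 0.21789684, -0.53154831,  0.23045966]), 'eef_rot': array([-8.27253196e-04,  9.81164392e-01,  1.93172851e-01,  1.88824407e-05]), 'wrist_force': array([ 0.62795644,  0.39450479, -0.17621092]), 'torque': array([-0.02120759,  0.01610386, -0.00933323]), 'grasp_force': 0.0, 'opening': 1.0030575561634651}
```

View pics/scene0.png

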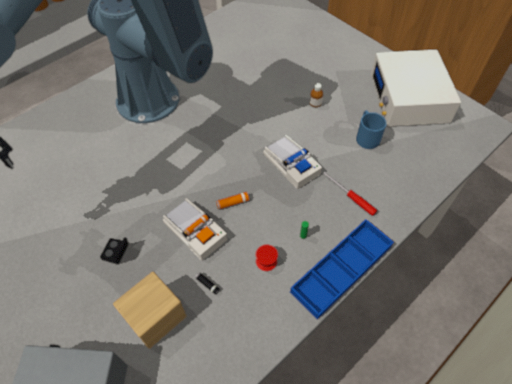

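View pics/top0.png

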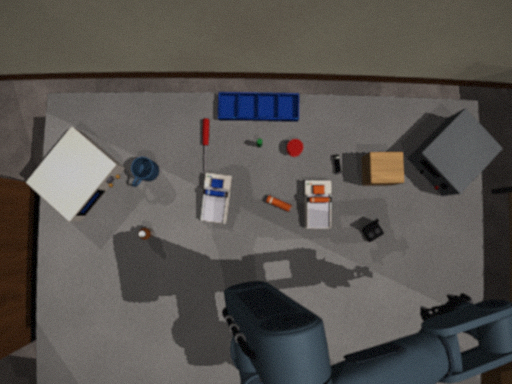

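The orange tester is at about (197,228) in the scene picture and (318,204) in the top one. The loose orange look-alike is at (234,200) / (278,203), a black one lies at (208,283), and the blue tester is at (293,160). Next I'll enlarge the orange tester.

Run:
```python
import cv2,numpy as np
a=cv2.imread("pics/scene0.png")[190:265,155:235]; b=cv2.imread("pics/top0.png")[172:237,285:350]
f=lambda i,s:cv2.resize(i,None,fx=s,fy=s,interpolation=cv2.INTER_CUBIC)
A=f(a,5);B=f(b,6)
h=max(A.shape[0],B.shape[0]); C=np.zeros((h,A.shape[1]+B.shape[1],3),np.uint8); C[:A.shape[0],:A.shape[1]]=A; C[:B.shape[0],A.shape[1]:]=B
for k in range(0,80,10): cv2.putText(C,str(155+k),(k*5,8),0,.3,(0,0,255)); cv2.line(C,(k*5,0),(k*5,4),(0,0,255))
for k in range(0,75,10): cv2.putText(C,str(190+k),(0,k*5+4),0,.3,(0,0,255))
for k in range(0,65,10): cv2.putText(C,str(285+k),(400+k*6,8),0,.3,(255,0,0)); cv2.putText(C,str(172+k),(402,k*6+4),0,.3,(255,0,0))
cv2.imwrite("pics/crop1.png",C); print(C.shape)
```

```text
(390, 790, 3)
```

View pics/crop1.png

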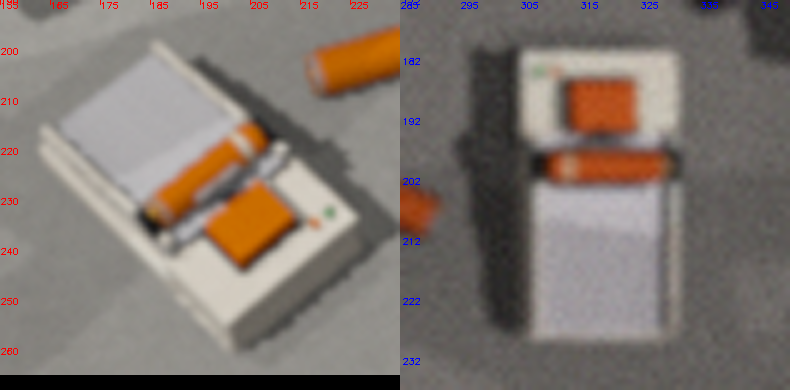

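```bash
cat > h.py <<'E'
from bench import *
import numpy as np, cv2
from scipy.optimize import least_squares
from scipy.spatial.transform import Rotation as Ro
C={n:get_calibration(n) for n in("scene","top")}
def proj(n,X):
    c=C[n]; p=np.atleast_2d(X)@c["R"].T+c["t"]; s=p[:,:2]/p[:,2:]
    s=s*(1+c["k1"]*(s**2).sum(1,keepdims=True)); K=c["camera_matrix"]
    return s*[K[0,0],K[1,1]]+K[:2,2]
def tri(a,b,x0=(.5,-.2,.05)):
    return least_squares(lambda X:np.r_[(proj("scene",X)-a).ravel(),(proj("top",X)-b).ravel()],x0)
E
python3 - <<'E'
from h import *
S=lambda u,v:((u+.5)/5-.5+155,(v+.5)/5-.5+190)
T=lambda u,v:((u-400+.5)/6-.5+285,(v+.5)/6-.5+172)
k=[(18,20,55),(50,20,55),(50,-20,55),(18,-20,55)]; hs=[(68,47,41),(68,-47,41)]
P={"scene":(k+hs+[(-103,-45,35),(-103,45,35)],[S(*q) for q in[(262,182),(298,218),(243,268),(207,228),(355,218),(233,325),(43,130),(155,42)]]),
"top":(k+hs+[(-103,47,32),(-103,-47,32)],[T(*q) for q in[(567,133),(567,80),(636,80),(636,133),(521,50),(680,50),(530,340),(681,338)]])}
def W(p,L): c,s=np.cos(p[2]),np.sin(p[2]); L=np.array(L)/1e3; return np.c_[p[0]+c*L[:,0]-s*L[:,1],p[1]+s*L[:,0]+c*L[:,1],L[:,2]]
for which in(["scene","top"],["scene"],["top"]):
    r=least_squares(lambda p:np.concatenate([(proj(n,W(p,P[n][0]))-P[n][1]).ravel() for n in which]),[.5,-.2,0],loss="soft_l1")
    print(which,r.x.round(4)); 
    if len(which)==2:
        for n in which: print((proj(n,W(r.x,P[n][0]))-P[n][1]).round(1).tolist())
m=lambda n:np.mean(P[n][1][:4],0)
t=tri(m("scene"),m("top")); print("keytop",t.x.round(4),t.fun.round(2))
t=tri(S(206,174),T(607,167)); print("cell",t.x.round(4),t.fun.round(2))
E
```

```text
['scene', 'top'] [ 0.5469 -0.1995  0.0353]
[[-0.5, -0.9], [0.0, -0.8], [-0.2, -1.5], [-0.8, -1.0], [0.8, -0.3], [-1.0, 0.3], [-1.5, 0.5], [0.8, -0.7]]
[[0.8, -0.4], [0.5, -0.6], [0.1, -0.8], [0.4, -0.7], [-0.1, -0.0], [-0.7, -0.5], [-0.5, -0.8], [0.2, -1.0]]
['scene'] [ 0.549  -0.2     0.0364]
['top'] [ 0.5447 -0.1991  0.0336]
keytop [ 0.5797 -0.1977  0.0463] [-0.12  0.   -0.13 -0.1 ]
cell [ 0.543  -0.1995  0.0558] [-0.1   0.   -0.11 -0.08]
```

Fit gives the tester origin at (0.547, -0.1995) with yaw 0.035. Plan: tool y along tester +x, tilted about 5° so the chute finger is lower, with the fingers fully open. The key finger's inner corner goes at x≈27 mm, so the chute finger's face is at about -58 mm.

Emit:
{"method": "arm_command", "body": {"dp": [[0.2, -0.09, 0], [0.4, -0.18, 0], [0.6, -0.27, 0], [0.84, -0.37, 0], [0.84, -0.37, 0]], "turn": [[0, 0, -0.25], [0, 0, -0.5], [0, 0, -0.75], [0, 0, -1], [0, 0, -1]], "jaw": [1, 1, 1, 1, 1]}}

```text
time_s: 0.72
eef_pos: [0.3795, -0.3636, 0.2309]
eef_rot: [-0.001, 0.896, 0.443, 0.0]
wrist_force: [-1.0, -0.5, -0.4]
opening: 1.002
grasp_force: 0.0
```

```bash
cat >> h.py <<'E'
O=np.array([.547,-.1995]); YAW=.035
def go(xt,yt,z,tilt=-.0873):
    """shift/turn units from the measured pose to a TCP at tester (xt,yt) mm, height z m"""
    o=get_obs(); q=o["eef_rot"]; R=Ro.from_quat(np.r_[q[1:],q[0]])
    c,s=np.cos(YAW),np.sin(YAW); p=np.r_[O+np.array([c*xt-s*yt,s*xt+c*yt])/1e3,z]
    Rt=Ro.from_matrix(np.array([[-s,c,0],[c,s,0],[0,0,-1.]]).T @ np.eye(3)) if 0 else Ro.from_matrix(np.c_[[-s,c,0],[c,s,0],[0,0,-1]])
    Rt=Rt*Ro.from_rotvec([tilt,0,0])
    print("t",o["time_s"],"pos",o["eef_pos"].round(4),"dp",(R.inv().apply(p-o["eef_pos"])/.25).round(4),"turn",((R.inv()*Rt).as_rotvec()/np.radians(30)).round(3),"F",o["wrist_force"].round(2),"M",o["torque"].round(2),o["opening"])
E
sed -i 's/    Rt=Ro.from_matrix(np.array.*if 0 else /    Rt=/' h.py
python3 -c "
from h import *
go(-15,0,.2)"
```

```text
t 0.725 pos [ 0.3795 -0.3636  0.2309] dp [0.8901 0.088  0.1247] turn [-0.161  0.055 -1.311] F [-0.96 -0.52 -0.44] M [-0.01  0.03 -0.03] 1.001957591174471
```

Emit:
{"method": "arm_command", "body": {"dp": [[0.22, 0.02, 0.03], [0.44, 0.04, 0.06], [0.66, 0.06, 0.09], [0.89, 0.09, 0.12], [0.89, 0.09, 0.12]], "turn": [[0, 0, -0.25], [0, 0, -0.5], [0, 0, -0.75], [0, 0, -1], [0, 0, -1]], "jaw": [1, 1, 1, 1, 1]}}

```text
time_s: 1.35
eef_pos: [0.5323, -0.2023, 0.2001]
eef_rot: [-0.001, 0.752, 0.659, -0.0]
wrist_force: [-1.4, -1.0, 0.4]
opening: 1.002
grasp_force: 0.0
```

```bash
python3 -c "
from h import *
go(-15,0,.11)"
```

```text
t 1.35 pos [ 0.5323 -0.2023  0.2001] dp [ 0.0086 -0.0019  0.3603] turn [-0.169  0.011 -0.316] F [-1.38 -0.95  0.39] M [-0.    0.1   0.01] 1.002050154121444
```

Emit:
{"method": "arm_command", "body": {"dp": [[0.0, 0, 0.1], [0, 0, 0.2], [0.008, 0, 0.3], [0.008, 0, 0.36], [0.008, 0, 0.36]], "turn": [[-0.05, 0, -0.1], [-0.1, 0, -0.2], [-0.17, 0.01, -0.32], [-0.17, 0.01, -0.32], [-0.17, 0.01, -0.32]], "jaw": [1, 1, 1, 1, 1]}}

```text
time_s: 1.98
eef_pos: [0.5304, -0.2034, 0.1103]
eef_rot: [0.03, 0.696, 0.717, 0.031]
wrist_force: [-0.2, 0.3, 0.5]
opening: 1.001
grasp_force: 0.0
```

Run:
```python
from h import *
go(-15,0,.075)
a=camera("scene")[150:270,140:260]; b=camera("top")[140:250,260:380]
f=lambda i,s:cv2.resize(i,None,fx=s,fy=s,interpolation=cv2.INTER_CUBIC)
A=f(a,3.3);B=f(b,3.3); A=A[:B.shape[0]]
cv2.imwrite("pics/hover.png",np.hstack([A,B])); print(A.shape,B.shape)
```

```text
t 1.975 pos [ 0.5304 -0.2034  0.1103] dp [ 0.0133 -0.0053  0.1413] turn [-0.002  0.003 -0.01 ] F [-0.17  0.35  0.49] M [-0.02 -0.01  0.01] 1.0012285224871398
(363, 396, 3) (363, 396, 3)
```

View pics/hover.png

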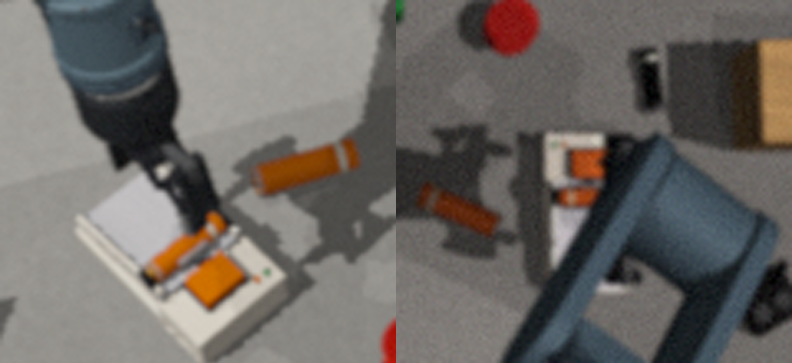

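The hover shows the key finger's tip at about scene (207,215), lined up with the key, and the other finger over the chute. I'll go lower and check the tip position.

Emit:
{"method": "arm_command", "body": {"dp": [[0.013, -0.005, 0.05], [0.013, -0.005, 0.1], [0.013, -0.005, 0.14], [0.013, -0.005, 0.14]], "turn": [[0, 0, -0.01], [0, 0, -0.01], [0, 0, -0.01], [0, 0, -0.01]], "jaw": [1, 1, 1, 1]}}

```text
time_s: 2.58
eef_pos: [0.5325, -0.1989, 0.0749]
eef_rot: [0.031, 0.693, 0.72, 0.031]
wrist_force: [0.8, -0.7, 0.6]
opening: 1.0
grasp_force: 0.0
```

Run:
```python
from h import *
go(-15,0,.055)
o=get_obs(); q=o["eef_rot"]; R=Ro.from_quat(np.r_[q[1:],q[0]])
for d in(0,.0065,.013):
    X=o["eef_pos"]+R.apply([[.011,.0425,-d],[-.011,.0425,-d],[.011,.057,-d],[-.011,.057,-d]])
    print(d,((proj("scene",X)-[165,180])*7).round(0).tolist())
a=camera("scene")[180:265,165:235]
cv2.imwrite("pics/hover2.png",cv2.resize(a,None,fx=7,fy=7,interpolation=cv2.INTER_CUBIC))
```

```text
t 2.575 pos [ 0.5325 -0.1989  0.0749] dp [-0.0045 -0.009   0.0791] turn [-0.001  0.002  0.006] F [ 0.76 -0.74  0.59] M [-0.    0.04  0.01] 1.0001565859926733
0 [[286.0, 314.0], [242.0, 349.0], [310.0, 336.0], [266.0, 372.0]]
0.0065 [[283.0, 304.0], [239.0, 340.0], [308.0, 326.0], [264.0, 362.0]]
0.013 [[280.0, 295.0], [236.0, 331.0], [305.0, 317.0], [261.0, 353.0]]
```

View pics/hover2.png

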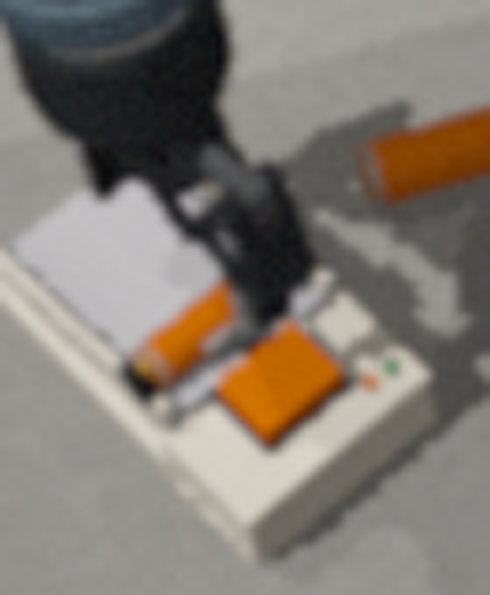

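Emit:
{"method": "arm_command", "body": {"dp": [[-0.004, -0.009, 0.05], [-0.004, -0.012, 0.1], [-0.004, -0.012, 0.12], [-0.004, -0.012, 0.12]], "turn": [[0, 0, 0], [0, 0, 0], [0, 0, 0], [0, 0, 0]], "jaw": [1, 1, 1, 1]}}

```text
time_s: 3.12
eef_pos: [0.5326, -0.2003, 0.0455]
eef_rot: [0.031, 0.693, 0.72, 0.031]
wrist_force: [-0.5, 0.4, 0.3]
opening: 1.002
grasp_force: 0.0
```

Run:
```python
from h import *
go(-15,0,.039)
```

```text
t 3.125 pos [ 0.5326 -0.2003  0.0455] dp [ 0.0012 -0.0045  0.0255] turn [0.001 0.003 0.006] F [-0.5   0.4   0.29] M [-0.02  0.01 -0.02] 1.0019986882751881
```

Emit:
{"method": "arm_command", "body": {"dp": [[0, -0.004, 0.016], [0, -0.004, 0.016]], "turn": [[0, 0, 0], [0, 0, 0]], "jaw": [1, 1]}}

```text
time_s: 3.38
eef_pos: [0.5322, -0.2005, 0.042]
eef_rot: [0.032, 0.693, 0.72, 0.031]
wrist_force: [-0.1, -1.2, -0.9]
opening: 0.999
grasp_force: 0.0
```

Emit:
{"method": "arm_command", "body": {"dp": [[0, -0.001, 0.01], [0, -0.001, 0.01]], "turn": [[0, 0, 0], [0, 0, 0]], "jaw": [1, 1]}}

```text
time_s: 3.62
eef_pos: [0.5322, -0.2005, 0.0395]
eef_rot: [0.032, 0.693, 0.72, 0.031]
wrist_force: [0.3, -1.2, 0.7]
opening: 1.0
grasp_force: 0.0
```

Emit:
{"method": "arm_command", "body": {"dp": [[0, -0.001, 0.01], [0, -0.001, 0.01]], "turn": [[0, 0, 0], [0, 0, 0]], "jaw": [1, 1]}}

```text
time_s: 3.88
eef_pos: [0.5325, -0.2007, 0.0372]
eef_rot: [0.032, 0.693, 0.72, 0.031]
wrist_force: [0.6, -0.3, 2.5]
opening: 0.998
grasp_force: 0.6
```

Run:
```python
from h import *
go(-15,0,.035)
```

```text
t 3.875 pos [ 0.5325 -0.2007  0.0372] dp [ 0.003  -0.0026  0.0085] turn [0.004 0.005 0.006] F [ 0.61 -0.3   2.5 ] M [-0.01 -0.04 -0.  ] 0.9984349859280642
```

Contact at about TCP z = 0.038, as expected for the key top at 55 mm. Now I'll press.

Emit:
{"method": "arm_command", "body": {"dp": [[0, -0.001, 0.006], [0, -0.001, 0.012], [0, -0.001, 0.012]], "turn": [[0, 0, 0], [0, 0, 0], [0, 0, 0]], "jaw": [1, 1, 1]}}

```text
time_s: 4.25
eef_pos: [0.5325, -0.2008, 0.0341]
eef_rot: [0.032, 0.693, 0.72, 0.031]
wrist_force: [0.9, 0.4, 2.5]
opening: 1.004
grasp_force: 1.1
```

Run:
```python
from h import *
go(-15,0,.0295)
```

```text
t 4.25 pos [ 0.5325 -0.2008  0.0341] dp [ 0.0031 -0.0034  0.0183] turn [0.004 0.005 0.006] F [0.89 0.36 2.53] M [ 0.03 -0.22  0.07] 1.0039789209907453
```

Emit:
{"method": "arm_command", "body": {"dp": [[0, -0.001, 0.01], [0, -0.002, 0.019], [0, -0.002, 0.019], [0, -0.002, 0.019], [0, -0.002, 0.019]], "turn": [[0, 0, 0], [0, 0, 0], [0, 0, 0], [0, 0, 0], [0, 0, 0]], "jaw": [1, 1, 1, 1, 1]}}

```text
time_s: 4.88
eef_pos: [0.5325, -0.2008, 0.0296]
eef_rot: [0.032, 0.693, 0.72, 0.031]
wrist_force: [2.3, 0.3, 4.4]
opening: 1.003
grasp_force: 2.4
```

Run:
```python
from h import *
go(-15,0,.0285)
a=camera("scene")[180:265,155:235]
b=camera("top")[175:235,285:345]
A=cv2.resize(a,None,fx=5,fy=5,interpolation=cv2.INTER_CUBIC);B=cv2.resize(b,(A.shape[0]*60//60-25,A.shape[0]),interpolation=cv2.INTER_CUBIC)
cv2.imwrite("pics/press.png",np.hstack([A,B])[:,:800])
```

```text
t 4.875 pos [ 0.5325 -0.2008  0.0296] dp [ 0.003  -0.0022  0.004 ] turn [0.005 0.005 0.006] F [2.26 0.3  4.43] M [ 0.04 -0.45  0.03] 1.0032721428620668
```

View pics/press.png

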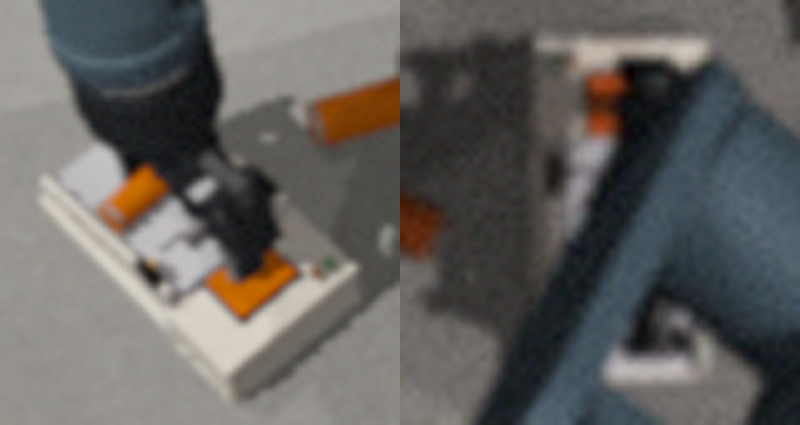

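The scene picture shows the cell past the gate, its near end at crop (110,218), roughly 45 mm down the chute against the finger. The key is pressed. I'll hold and check that it stays still.

Emit:
{"method": "arm_command", "body": {"dp": [[0, 0, 0.002], [0, 0, 0.002], [0, 0, 0.002], [0, 0, 0.002], [0, 0, 0.002]], "turn": [[0, 0, 0], [0, 0, 0], [0, 0, 0], [0, 0, 0], [0, 0, 0]], "jaw": [1, 1, 1, 1, 1]}}

```text
time_s: 5.6
eef_pos: [0.5324, -0.2008, 0.0289]
eef_rot: [0.032, 0.693, 0.72, 0.031]
wrist_force: [2.8, -0.4, 5.4]
opening: 1.004
grasp_force: 2.5
```

Run:
```python
from h import *
go(-15,0,.0285)
def world(L): c,s=np.cos(YAW),np.sin(YAW); L=np.array(L,float)/1e3; return np.c_[O[0]+c*L[:,0]-s*L[:,1],O[1]+s*L[:,0]+c*L[:,1],L[:,2]]
def end(x): xs=x; return [xs,-35,46+.1768*xs+10.7]
print("pred -y end, crop px", [(x,((proj("scene",world([end(x)]))[0]-[155,180])*6).round(0).tolist()) for x in(-2,-35,-41,-47,-53)])
ims=[camera("scene")[180:265,155:235] for _ in range(8)]
m=[cv2.inRange(cv2.cvtColor(i,cv2.COLOR_BGR2HSV),(5,150,90),(25,255,255)) for i in ims]
for k in(0,7):
    v,u=np.nonzero(m[k][20:52,:36]); print(u.mean().round(2),v.mean().round(2),len(u))
cv2.imwrite("pics/hold.png",cv2.resize(ims[-1],None,fx=6,fy=6,interpolation=cv2.INTER_CUBIC))
```

```text
t 5.6 pos [ 0.5324 -0.2008  0.0289] dp [ 0.003  -0.0017  0.0015] turn [0.004 0.005 0.006] F [ 2.76 -0.41  5.44] M [ 0.01 -0.64 -0.02] 1.0042879715114716
pred -y end, crop px [(-2, [187.0, 316.0]), (-35, [143.0, 277.0]), (-41, [135.0, 270.0]), (-47, [127.0, 263.0]), (-53, [119.0, 256.0])]
27.05 18.55 77
27.05 18.55 77
```

View pics/hold.png

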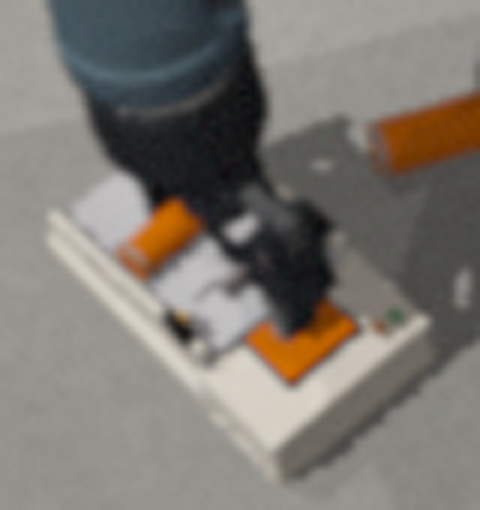

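The cell lies still across the chute at x≈-47 mm, its near end at crop (125,258). It leans on the finger, well clear of the gate, and didn't move over 0.4 s. The key is about 9 mm down, so I'm handing in.

```bash
python3 -c "
from bench import *
print(hand_in())"
```

```text
the job is handed in; nothing more can be done
None
```

Handed in at about 6 s of the 32 s limit: the orange key is held about 9 mm down, and the orange cell popped over its gate and lies still across the chute against the other finger, with the blue tester and the rest of the bench not touched.

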